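# Lay up a welded rope-pulley blank on the welding turntable

### The job

Lay up the aluminium rope-pulley blank on the face of the welding turntable, ready for tacking: one of the two big flat rings, then the smaller, thicker core ring, then the other big ring, all lying flat and centred on the face to within about 5 mm so that the pulley runs true. Put the flat aluminium test coupon that was left on the turntable into the grey coupon tray, lying flat on the coupons there. Set each ring down gently, without letting it drop, and leave everything else on the bench where it is.

Things in the scene. Friction and masses are not known exactly. Their poses are not given: they have to be found in the camera images.
- cheek_a: Pulley cheek: a plain flat aluminium ring, outer diameter 140, bore 70, 12 thick, about 0.37 kg (0.3 to 0.45). Lies flat on the bench; at the start the core ring lies on top of it, not quite centred. Origin: centre of its underside, z = its axis (up). Either cheek may go at the bottom.
- cheek_b: The other pulley cheek, identical to cheek_a (outer diameter 140, bore 70, 12 thick, about 0.37 kg), lying flat on the bench by itself. Origin: centre of its underside, z = its axis (up).
- core: Pulley core: a plain flat aluminium ring, outer diameter 110, bore 70, 16 thick, about 0.24 kg (0.19 to 0.29). At the start it lies on top of cheek_a, up to 17 off its centre. Origin: centre of its underside, z = its axis (up).
- face_centre (a point): Centre of the top of the turntable's round dark steel face, 85 above the bench, on its axis. Face 220 in diameter, 18 thick, flat, with four radial slots and scribed rings of 60, 100, 140, 180 diameter (markings only); it turns stiffly (0.6 N m), which does no harm. Below it a green foot, 176 in diameter, fixed to the bench, and a small black lock knob.
- coupon: Test coupon: flat aluminium bar 120 x 40 x 12 with a dark hole mark near each end, about 0.16 kg, lying on the turntable face at the start. Origin: centre of its underside; x along its length, z up.
- tray: Coupon tray: shallow grey open tray, 150 x 150 outside, walls 3 thick and 30 high, fixed. Its floor is covered by a fixed layer of three coupons side by side (lengths along the tray's x), tops 15 above the bench; the coupon is to lie on that layer and fits along the tray's x or y. Origin: centre of its underside, z up.
- spray_can: Bystander: upright white spray can, 66 diameter, 190 high. Origin: centre of its underside.
- neck_flange: Bystander: dark steel weld-neck pipe flange, 120 diameter and 14 thick, with a neck of 76 diameter rising to 45. Not part of the pulley. Origin: centre of its underside.
- magnet_square: Bystander: red magnetic welding square, a triangle with 100 legs, 16 thick, lying flat. Origin: on the bench at the centre of its 100 x 100 outline; right-angle corner to -x, -y.
- tape_roll: Bystander: roll of paper tape lying flat, outer diameter 100, bore 76, 48 high. Not part of the pulley. Origin: centre of its underside.
- locking_pliers: Bystander: steel locking pliers lying flat, 225 long (x, jaws to +x), 45 wide, 13 high. Origin: on the bench near the middle.
- wire_brush: Bystander: wooden wire brush lying bristles down, 180 long (x), 30 wide, 24 high. Origin: on the bench near the middle.

How it is judged:
By the outcome, as a careful person would: the job done as asked, in the order asked, and still so for the second after the job is handed in, with the robot touching nothing.
It also fails if it takes over 72 s, if anything falls off the work surface, if the arm or the gripper's body presses on something with over 40 N, if the wrist force passes 120 N, or if a joint passes its speed limit or range.

### The arm

A 6-joint arm with a two-finger parallel gripper is mounted at the origin on the work surface. World frame = base frame: x ahead of the robot, y to its left, z up, the work surface at z = 0. Lengths are in m, angles in rad, forces in N, time in s.
With the tool pointing down it reaches from about 0.375 to 0.9 m from the base axis. Payload 3.1 kg.
Tool frame: the origin (TCP) lies on the centre line of the jaws, within the pads' length; the fingertips stand 14 mm ahead of it and the grasp point (between the pads) lies 5 mm behind it; z points along the fingers, y is the line along which they close (so a half turn about z gives the same grasp; the last joint's range is limited). The gripper opens to 87 mm and grips with 3 to 60 N. Pads are 19 mm wide; open, the fingers measure 117 mm over their backs; the gripper's body (75 mm by 190 mm) begins 51 mm behind the grasp point.
Start: joints at [0.939, 0.527, 1.433, -0, 1.181, -0.178], TCP at [0.274, 0.562, 0.237] pointing down, gripper open.
Joint ranges: [-3.08, 3.08], [-0.75, 2.2], [0.22, 2.44], [-1.43, 4.57], [0, 2.65], [-2.85, 2.85]. Speed limits (rad/s): [2.79, 2.79, 3.14, 3.14, 3.14, 3.14].

### API

Orientations are given as a unit quaternion [x, y, z, w].
In Python, from rig import robot gives the robot as it stands.
- The arm moves only by the tool move_arm, never from a script. Its argument "commands" is a list of rows, each an object with "hand": the finger opening in cm, from 0 to 8.7; "travel": the shift along the tool's x, y, z in cm, a list of three; "twist": the turn, a rotation vector about the tool's x, y, z in degrees, a list of three. In form: [{"hand": hand, "travel": [dx, dy, dz], "twist": [wx, wy, wz]}, ...]. A call has 1 to 5 rows; each row shifts and turns the commanded pose from where the row before left it, along the tool's axes as they then stand; what a row does not reach is not made up. A row lasts 1/12 s, in which the tool goes at most 41.7 mm and 7.16 degrees, less where a joint would pass 70% of its speed; a pose out of reach is approached as far as the arm can. A call is refused whole if a number of a shift passes 4.17 or a number of a turn 7.16, either way. A call with a gripper value outside its range is refused whole. The fingers move at their own pace and stop on an object; "force" is the grip in N (left out, the last holds). Time passes only in rows, so rows that do not move let the fingers close. It gives the time, the measured TCP pose, the force, the opening and the grip force at its end, in the units of the state.
- robot.get_obs(): the state, without advancing time (a new reading comes with each control period).
- robot.camera(name): name is "side" or "top"; returns a dict with "frame" (400x640x3 uint8, red, green, blue), "fov_y" (degrees; the focal length in pixels is half the picture's height over the tangent of half this angle, whatever the lens; pixels are square), "cx", "cy" (the principal point, pixels), "extrinsics" (4x4, takes a point from camera to world coordinates). Camera axes: x right, y down, z forward; pixel columns grow to the right and rows downward; lengths in m; the calibration is good to about 2 mm. A picture is of the moment at which its call begins. There is no depth.
- robot.hand_in(): hands the job in; it is judged then, once.
The state is a dict: "time": time; "q": joint angles; "joint_velocities": joint speeds; "joint_torque": joint torques, N m; "position": TCP position; "tool_rot": TCP orientation; "ft_force": force on the tool from outside, world axes, zero at the start; "moment": the same for the moment, N m; "grip_width": finger opening in m; "grip_force": force on a finger pad.
Only numpy, scipy, OpenCV 4.12 (cv2) and the standard library are available. Lean on these libraries where they do the work, as an engineer would, in place of code of your own. Each camera call takes 0.05 s, during which the arm holds its last target. There are 200 camera calls.

## Working session

There is one attempt and no reset: what is moved stays moved. The work goes in short steps, Python scripts to look and compute and a tool call to move; the robot and the scene stay as the last step left them, time stands still between calls to the robot, and variables do not carry over. Pictures are saved under pics/ and viewed, at most 10 in all, crops included, and the job is handed in when it is done.

Besides the shell and the picture viewer there is one more tool, called as a command line: name --argument value ..., lists and objects as JSON in quotes. move_arm: Moves the arm, as the interface text tells. Its arguments: {"type":"object","properties":{"commands":{"type":"array"},"force":{"type":"number"}},"required":["commands"]}

```bash
mkdir -p pics; ls; python3 - <<'E'
from rig import robot
import cv2
for n in("top","side"):
    c=robot.camera(n); cv2.imwrite(f"pics/{n}0.png",c["frame"][:,:,::-1])
    print(n,c["fov_y"],c["cx"],c["cy"],c["extrinsics"])
print(robot.get_obs())
E
```

```text
pics
top 46.64767456435797 315.7242841240827 198.2171797880695 [[-0.04649218 -0.97078319  0.23541129  0.2508457 ]
 [-0.99891428  0.04587995 -0.00808041 -0.00591119]
 [-0.00295633 -0.23553137 -0.97186225  1.36569313]
 [ 0.          0.          0.          1.        ]]
side 57.17774788789135 315.79678921404303 198.16741032192706 [[ 0.99776676 -0.04565247  0.04875792  0.48099217]
 [-0.0667817  -0.69602116  0.71490891 -0.78061919]
 [ 0.00129919 -0.71656849 -0.69751553  0.85477152]
 [ 0.          0.          0.          1.        ]]
{'time': 0.1, 'q': array([ 9.38493456e-01,  5.28378151e-01,  1.43372481e+00, -1.53545800e-05,
        1.18143146e+00, -1.78499901e-01]), 'joint_velocities': array([ 0.00041231, -0.000947  , -0.00392541,  0.00164126,  0.00313393,
        0.00040578]), 'joint_torque': array([-7.81322542e-04, -4.40990067e+01, -1.77149177e+01,  6.33881078e-02,
        5.34217805e-02, -4.40962731e-05]), 'position': array([0.27359906, 0.56124773, 0.23568214]), 'tool_rot': array([ 2.24956562e-01,  9.74368310e-01, -8.94989040e-04, -3.76380650e-04]), 'ft_force': array([-0.19397142, -0.10447229, -0.44558673]), 'moment': array([0.00436144, 0.0627157 , 0.04487888]), 'grip_force': 0.0, 'grip_width': 0.08712609155260326}
```

View pics/top0.png

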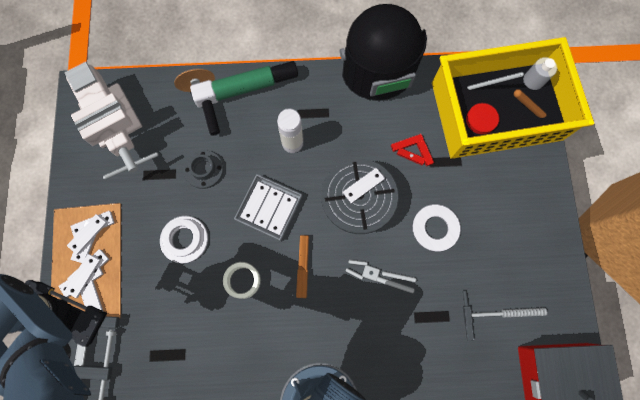

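View pics/side0.png

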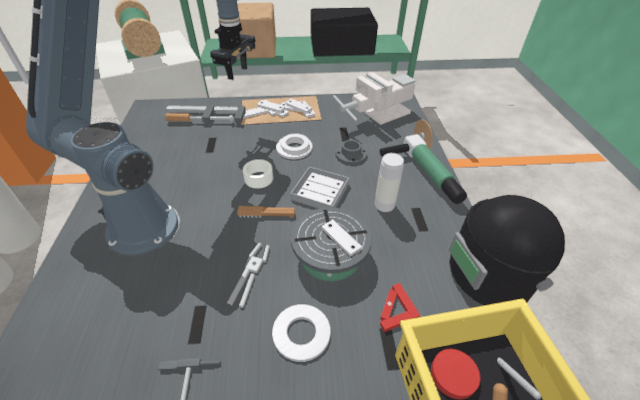

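The top view shows the core on cheek_a at (184,239), cheek_b at (436,228), the turntable at (361,198) with the coupon at (364,186), and the tray at (270,207). The side view agrees: stack (295,146), cheek_b (301,332), turntable (331,240). Next I'll look at zoomed crops.

```bash
cat > h.py <<'E'
import numpy as np, cv2
from rig import robot
class Cam:
    def __init__(s,name):
        c=robot.camera(name); s.im=c["frame"][:,:,::-1].copy(); s.f=200/np.tan(np.radians(c["fov_y"])/2)
        s.c=np.array([c["cx"],c["cy"]]); s.E=c["extrinsics"]
    def proj(s,P):
        p=(np.atleast_2d(P)-s.E[:3,3])@s.E[:3,:3]; return p[:,:2]/p[:,2:]*s.f+s.c
    def back(s,uv,z):
        uv=np.atleast_2d(uv).astype(float); d=np.c_[(uv-s.c)/s.f,np.ones(len(uv))]@s.E[:3,:3].T
        return s.E[:3,3]+d*((z-s.E[2,3])/d[:,2])[:,None]
def circ(x,y,z,r,n=180):
    a=np.linspace(0,2*np.pi,n,endpoint=False); return np.c_[x+r*np.cos(a),y+r*np.sin(a),0*a+z]
E
python3 - <<'E'
from h import *
t,s=Cam("top"),Cam("side")
L=[(t,184,239,34),(t,361,198,50),(t,270,207,40),(s,295,146,34),(s,331,240,50),(s,320,188,40)]
out=[]
for c,u,v,w in L:
    k=266/(2*w); out.append(cv2.resize(c.im[v-w:v+w,u-w:u+w],(266,266),interpolation=cv2.INTER_CUBIC))
cv2.imwrite("pics/crops.png",np.vstack([np.hstack(out[:3]),np.hstack(out[3:])]))
for c,u,v in((t,184,239),(t,436,228),(t,361,198),(t,270,207),(t,364,186),(s,301,332),(s,331,240)):
    print(u,v,c.back([u,v],0.012)[0].round(3),c.back([u,v],.085)[0].round(3))
E
```

```text
184 239 [0.474 0.376 0.012] [0.462 0.355 0.085]
436 228 [ 0.472 -0.368  0.012] [ 0.46  -0.348  0.085]
361 198 [ 0.573 -0.153  0.012] [ 0.556 -0.145  0.085]
270 207 [0.558 0.121 0.012] [0.542 0.114 0.085]
364 186 [ 0.61  -0.165  0.012] [ 0.59  -0.156  0.085]
301 332 [ 0.474 -0.373  0.012] [ 0.474 -0.408  0.085]
331 240 [ 0.573 -0.096  0.012] [ 0.565 -0.155  0.085]
```

View pics/crops.png

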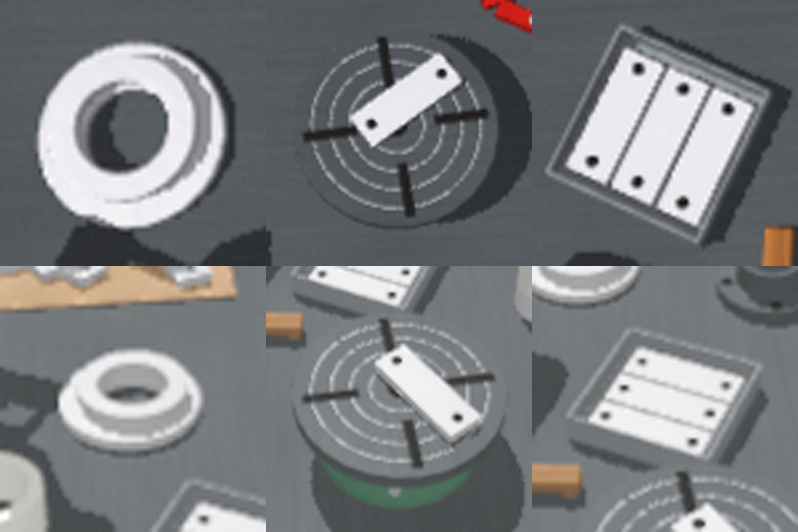

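The crops show the core offset on cheek_a, the scribed rings clearly, the coupon lying diagonally just off the face centre, and the tray turned about 25°. I'll fit the circles and rectangles by edge score in both cameras.

```bash
cat >> h.py <<'E'
from scipy.optimize import minimize
from scipy.ndimage import map_coordinates
def grey(c,s=0.8): return cv2.GaussianBlur(c.im.astype(np.float32).mean(2),(0,0),s)
def samp(g,uv): return map_coordinates(g,[uv[:,1],uv[:,0]],order=1,mode='nearest')
def ringfit(cams,xy,rings,rng=.012):
    """rings: (z, r, sign) sign=+1 bright inside, -1 bright outside, 0 bright line"""
    gs=[grey(c) for c in cams]; d=.002
    def cost(p):
        S=0
        for c,g in zip(cams,gs):
            for z,r,sg in rings:
                m,i,o=[samp(g,c.proj(circ(p[0],p[1],z,r+e))) for e in(0,-d,d)]
                S+= np.clip(m-(samp(g,c.proj(circ(*p,z,r-2.5*d)))+samp(g,c.proj(circ(*p,z,r+2.5*d))))/2,-10,40).mean() if sg==0 else np.clip(sg*(i-o),-20,80).mean()
        return -S
    v=np.arange(-rng,rng+1e-9,.002)
    b=min(((cost((xy[0]+a,xy[1]+e)),xy[0]+a,xy[1]+e) for a in v for e in v))
    r=minimize(cost,b[1:],method="Nelder-Mead",options=dict(initial_simplex=[b[1:],(b[1]+.001,b[2]),(b[1],b[2]+.001)],xatol=1e-5))
    return r.x.round(4),round(-r.fun,1)
def quad(c,u,v,w,z,th=200,open_=0):
    m=np.zeros(c.im.shape[:2],np.uint8); m[v-w:v+w,u-w:u+w]=(c.im.min(2)[v-w:v+w,u-w:u+w]>th)
    if open_: m=cv2.morphologyEx(m,cv2.MORPH_CLOSE,np.ones((open_,open_)))
    k=max(cv2.findContours(m,cv2.RETR_EXTERNAL,cv2.CHAIN_APPROX_NONE)[0],key=cv2.contourArea)
    P=c.back(k[:,0],z)[:,:2]; (x,y),wh,a=cv2.minAreaRect((P*1000).astype(np.float32))
    return round(x,1),round(y,1),np.round(wh,1),round(a,1)
E
cat > m.py <<'E'
from h import *
t,s=Cam("top"),Cam("side")
for nm,cs in(("t",[t]),("s",[s]),("both",[t,s])):
    print(nm)
    print(" cheek_b",*ringfit(cs,(.472,-.370),[(.012,.07,1),(.012,.035,-1)]))
    print(" face",*ringfit(cs,(.560,-.148),[(.085,r,0) for r in(.03,.05,.07,.09)]))
    print(" cheek_a",*ringfit(cs,(.474,.376),[(.012,.07,1)],.02))
    print(" core",*ringfit(cs,(.472,.372),[(.028,.035,-1),(.028,.055,1)],.02))
print("coupon",quad(t,364,186,25,.097),quad(s,341,236,22,.097))
print("tray",quad(t,270,207,36,.015,open_=5),quad(s,321,188,28,.015,open_=5))
E
python3 m.py
```

```text
t
 cheek_b [ 0.4737 -0.3681] 142.4
 face [ 0.5656 -0.141 ] 61.4
 cheek_a [0.4744 0.3783] 74.2
 core [0.4784 0.3824] 88.4
s
 cheek_b [ 0.4738 -0.3687] 137.7
 face [ 0.5655 -0.1395] 40.5
 cheek_a [0.4744 0.3803] 27.3
 core [0.4779 0.3842] 47.8
both
 cheek_b [ 0.4738 -0.3684] 279.6
 face [ 0.5656 -0.1404] 99.9
 cheek_a [0.4744 0.3784] 101.2
 core [0.4783 0.3827] 135.2
coupon (591.0, -152.5, array([ 38.8, 118.9]), 33.7) (591.7, -151.9, array([ 40.4, 119.6]), 32.7)
tray (556.9, 126.5, array([128.6, 118.6]), 62.7) (557.9, 129.9, array([123. , 119.8]), 62.6)
```

```bash
python3 - <<'E'
from h import *
t,s=Cam("top"),Cam("side")
out=[]
for c,u,v,w in((t,184,239,32),(s,295,146,28)):
    k=400/(2*w)
    a=cv2.resize(c.im[v-w:v+w,u-w:u+w],(400,400),interpolation=cv2.INTER_CUBIC); b=a.copy()
    for (x,y,z,r,col) in((.4744,.3784,.012,.07,(0,0,255)),(.4783,.3827,.028,.055,(255,0,0)),(.4783,.3827,.028,.035,(255,0,0))):
        p=(c.proj(circ(x,y,z,r))-[u-w-.5,v-w-.5])*k
        cv2.polylines(b,[p.astype(int)],True,col,1)
    out.append(np.vstack([a[50:350],b[50:350]]))
cv2.imwrite("pics/core.png",np.hstack(out))
E
```

```text
(no output)
```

View pics/core.png

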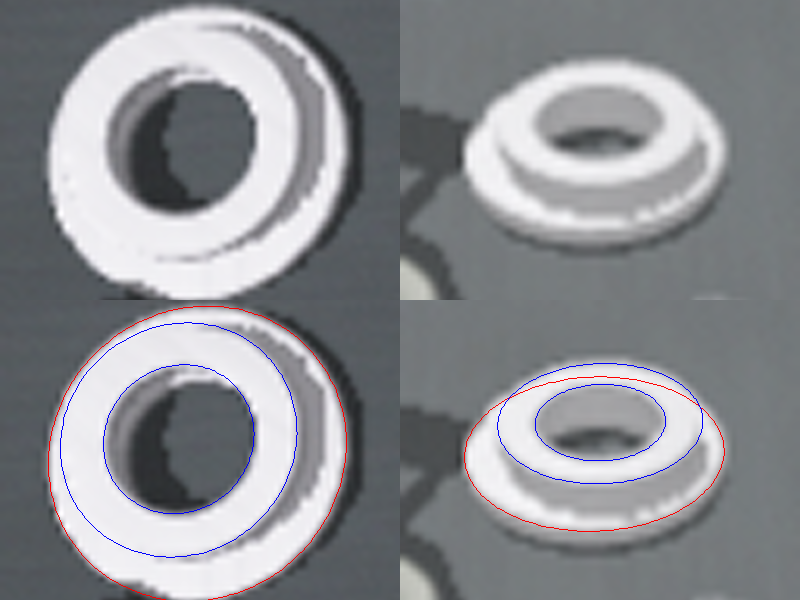

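The overlay fits both the cheek (red) and the core (blue) well. Now I'll write a planning helper that turns a target into a twist and a tool-frame shift.

```bash
cat > plan.py <<'E'
import sys, numpy as np
from scipy.spatial.transform import Rotation as Ro
from rig import robot
# usage: plan.py x y z yaw  [x y z yaw ...]; mm, deg; yaw = world direction of tool y (mod 180)
o=robot.get_obs(); R=Ro.from_quat(o["tool_rot"]).as_matrix(); p=o["position"]*1000
print("t",round(o["time"],2),"p",p.round(1),"yaw",np.degrees(np.arctan2(R[1,1],R[0,1])).round(1),"tilt",np.degrees(R[2,:2]).round(2),"F",o["ft_force"].round(1),"w",round(o["grip_width"]*1000,1),"q6",o["q"][5].round(2))
a=list(map(float,sys.argv[1:]))
for i in range(0,len(a),4):
    T=np.array(a[i:i+3]); y0=np.degrees(np.arctan2(R[1,1],R[0,1])); d=(a[i+3]-y0+90)%180-90; y=np.radians(y0+d)
    Y=np.array([np.cos(y),np.sin(y),0]); Z=np.array([0,0,-1.]); Rt=np.c_[np.cross(Y,Z),Y,Z]
    print("twist",np.degrees(Ro.from_matrix(R.T@Rt).as_rotvec()).round(1),"travel cm",(Rt.T@(T-p)/10).round(2)); R,p=Rt,T
E
python3 plan.py 591 -152 200 33.2 591 -152 101 33.2
```

```text
t 0.4 p [273.9 561.6 236.4] yaw 64.0 tilt [ 0.   -0.02] F [-0.2  0.6 -0.5] w 87.0 q6 -0.18
twist [-0.   0.  30.8] travel cm [-77.08 -12.54   3.64]
twist [0. 0. 0.] travel cm [0.  0.  9.9]
```

move_arm --commands '[{"hand":6,"travel":[0,0,0],"twist":[0,0,6.16]},{"hand":6,"travel":[0,0,0],"twist":[0,0,6.16]},{"hand":6,"travel":[0,0,0],"twist":[0,0,6.16]},{"hand":6,"travel":[0,0,0],"twist":[0,0,6.16]},{"hand":6,"travel":[0,0,0],"twist":[0,0,6.16]}]' --force 30

```text
time: 0.82
position: [0.2739, 0.5617, 0.2365]
tool_rot: [0.478, 0.878, -0.0, -0.0]
ft_force: [0.1, -0.1, 0.8]
grip_width: 0.0636
grip_force: 0.0
```

move_arm --commands '[{"hand":6,"travel":[-3.85,-0.63,0.18],"twist":[0,0,0]},{"hand":6,"travel":[-3.85,-0.63,0.18],"twist":[0,0,0]},{"hand":6,"travel":[-3.85,-0.63,0.18],"twist":[0,0,0]},{"hand":6,"travel":[-3.85,-0.63,0.18],"twist":[0,0,0]},{"hand":6,"travel":[-3.85,-0.63,0.18],"twist":[0,0,0]}]'

```text
time: 1.23
position: [0.3533, 0.3819, 0.2276]
tool_rot: [0.475, 0.88, 0.0, 0.0]
ft_force: [0.3, -0.3, 0.4]
grip_width: 0.0604
grip_force: 0.0
```

move_arm --commands '[{"hand":6,"travel":[-3.85,-0.63,0.18],"twist":[0,0,0]},{"hand":6,"travel":[-3.85,-0.63,0.18],"twist":[0,0,0]},{"hand":6,"travel":[-3.85,-0.63,0.18],"twist":[0,0,0]},{"hand":6,"travel":[-3.85,-0.63,0.18],"twist":[0,0,0]},{"hand":6,"travel":[-3.85,-0.63,0.18],"twist":[0,0,0]}]'

```text
time: 1.65
position: [0.4327, 0.2034, 0.2188]
tool_rot: [0.476, 0.88, 0.0, 0.0]
ft_force: [0.1, 0.8, 0.3]
grip_width: 0.0604
grip_force: 0.0
```

move_arm --commands '[{"hand":6,"travel":[-3.85,-0.63,0.18],"twist":[0,0,0]},{"hand":6,"travel":[-3.85,-0.63,0.18],"twist":[0,0,0]},{"hand":6,"travel":[-3.85,-0.63,0.18],"twist":[0,0,0]},{"hand":6,"travel":[-3.85,-0.63,0.18],"twist":[0,0,0]},{"hand":6,"travel":[-3.85,-0.63,0.18],"twist":[0,0,0]}]'

```text
time: 2.07
position: [0.5117, 0.0248, 0.2097]
tool_rot: [0.476, 0.88, 0.0, 0.0]
ft_force: [0.3, -0.0, -0.2]
grip_width: 0.0599
grip_force: 0.0
```

move_arm --commands '[{"hand":6,"travel":[-3.85,-0.63,0.18],"twist":[0,0,0]},{"hand":6,"travel":[-3.85,-0.63,0.18],"twist":[0,0,0]},{"hand":6,"travel":[-3.85,-0.63,0.18],"twist":[0,0,0]},{"hand":6,"travel":[-3.85,-0.63,0.18],"twist":[0,0,0]},{"hand":6,"travel":[-3.85,-0.63,0.18],"twist":[0,0,0]}]'

```text
time: 2.48
position: [0.5906, -0.1536, 0.2006]
tool_rot: [0.476, 0.88, 0.0, 0.0]
ft_force: [-0.4, 0.6, -0.0]
grip_width: 0.0598
grip_force: 0.0
```

move_arm --commands '[{"hand":6,"travel":[0,0,0],"twist":[0,0,0]},{"hand":6,"travel":[0,0,0],"twist":[0,0,0]}]'

```text
time: 2.65
position: [0.5908, -0.154, 0.2002]
tool_rot: [0.477, 0.879, 0.0, 0.0]
ft_force: [-0.8, 1.1, -0.2]
grip_width: 0.0602
grip_force: 0.0
```

```bash
python3 plan.py 591 -152 101 33.2
```

```text
t 2.65 p [ 590.8 -154.   200.2] yaw 33.0 tilt [-0.03  0.02] F [-0.8  1.1 -0.2] w 60.2 q6 -1.01
twist [ 0.   0.  -0.2] travel cm [0.15 0.13 9.92]
```

move_arm --commands '[{"hand":6,"travel":[0.15,0.13,2.5],"twist":[0,0,0]},{"hand":6,"travel":[0,0,2.5],"twist":[0,0,0]},{"hand":6,"travel":[0,0,2.5],"twist":[0,0,0]},{"hand":6,"travel":[0,0,1.5],"twist":[0,0,0]},{"hand":6,"travel":[0,0,0.9],"twist":[0,0,0]}]'

```text
time: 3.07
position: [0.5884, -0.1473, 0.0995]
tool_rot: [0.475, 0.88, -0.0, -0.003]
ft_force: [0.7, -0.8, 1.5]
grip_width: 0.0597
grip_force: 1.0
```

move_arm --commands '[{"hand":3.5,"travel":[0,0,0],"twist":[0,0,0]},{"hand":3.5,"travel":[0,0,0],"twist":[0,0,0]},{"hand":3.5,"travel":[0,0,0],"twist":[0,0,0]},{"hand":3.5,"travel":[0,0,0],"twist":[0,0,0]},{"hand":3.5,"travel":[0,0,0],"twist":[0,0,0]}]' --force 30

```text
time: 3.48
position: [0.5906, -0.1494, 0.1023]
tool_rot: [0.475, 0.88, 0.0, 0.0]
ft_force: [-0.2, 0.3, 1.0]
grip_width: 0.0399
grip_force: 30.0
```

move_arm --commands '[{"hand":3.5,"travel":[0,0,-1],"twist":[0,0,0]},{"hand":3.5,"travel":[0,0,-2],"twist":[0,0,0]},{"hand":3.5,"travel":[0,0,-2],"twist":[0,0,0]},{"hand":3.5,"travel":[0,0,0],"twist":[0,0,0]}]'

```text
time: 3.82
position: [0.5929, -0.1507, 0.1558]
tool_rot: [0.476, 0.88, 0.0, 0.004]
ft_force: [1.6, -0.1, -1.2]
grip_width: 0.0396
grip_force: 30.0
```

```bash
python3 plan.py 557.5 128 150 62.6 557.5 128 31 62.6
```

```text
t 3.82 p [ 592.9 -150.7  155.8] yaw 33.2 tilt [-0.39  0.25] F [ 1.6 -0.1 -1.2] w 39.6 q6 -1.01
twist [  0.1   0.4 -29.4] travel cm [15.97 23.11  0.58]
twist [0. 0. 0.] travel cm [ 0.   0.  11.9]
```

move_arm --commands '[{"hand":3.5,"travel":[0,0,0],"twist":[0,0,-5.88]},{"hand":3.5,"travel":[0,0,0],"twist":[0,0,-5.88]},{"hand":3.5,"travel":[0,0,0],"twist":[0,0,-5.88]},{"hand":3.5,"travel":[0,0,0],"twist":[0,0,-5.88]},{"hand":3.5,"travel":[0,0,0],"twist":[0,0,-5.88]}]'

```text
time: 4.23
position: [0.5899, -0.1494, 0.1511]
tool_rot: [0.234, 0.972, 0.0, -0.0]
ft_force: [-0.0, 0.2, -1.3]
grip_width: 0.0393
grip_force: 30.0
```

move_arm --commands '[{"hand":3.5,"travel":[2,2.89,0],"twist":[0,0,0]},{"hand":3.5,"travel":[2,2.89,0],"twist":[0,0,0]},{"hand":3.5,"travel":[2,2.89,0],"twist":[0,0,0]},{"hand":3.5,"travel":[2,2.89,0],"twist":[0,0,0]}]'

```text
time: 4.57
position: [0.5718, -0.0091, 0.1511]
tool_rot: [0.238, 0.971, 0.0, -0.0]
ft_force: [0.2, 0.3, -2.1]
grip_width: 0.0393
grip_force: 30.0
```

move_arm --commands '[{"hand":3.5,"travel":[2,2.89,0],"twist":[0,0,0]},{"hand":3.5,"travel":[2,2.89,0],"twist":[0,0,0]},{"hand":3.5,"travel":[2,2.89,0],"twist":[0,0,0]},{"hand":3.5,"travel":[2,2.89,0],"twist":[0,0,0]}]'

```text
time: 4.9
position: [0.5539, 0.1308, 0.1512]
tool_rot: [0.237, 0.972, -0.0, -0.0]
ft_force: [-0.5, -0.6, -1.7]
grip_width: 0.0396
grip_force: 30.0
```

move_arm --commands '[{"hand":3.5,"travel":[0,0,2],"twist":[0,0,0]},{"hand":3.5,"travel":[0,0,2],"twist":[0,0,0]},{"hand":3.5,"travel":[0,0,2],"twist":[0,0,0]},{"hand":3.5,"travel":[0,0,0],"twist":[0,0,0]},{"hand":3.5,"travel":[0,0,0],"twist":[0,0,0]}]'

```text
time: 5.32
position: [0.5536, 0.1293, 0.0905]
tool_rot: [0.237, 0.972, -0.0, -0.002]
ft_force: [0.4, 0.1, -1.5]
grip_width: 0.0395
grip_force: 30.0
```

```bash
python3 plan.py 557.5 128 32.5 62.6
```

```text
t 5.32 p [553.6 129.3  90.5] yaw 62.6 tilt [ 0.17 -0.09] F [ 0.4  0.1 -1.5] w 39.5 q6 -1.06
twist [-0.1 -0.2  0. ] travel cm [-0.4   0.06  5.8 ]
```

move_arm --commands '[{"hand":3.5,"travel":[-0.4,0.06,2],"twist":[0,0,0]},{"hand":3.5,"travel":[0,0,2],"twist":[0,0,0]},{"hand":3.5,"travel":[0,0,1],"twist":[0,0,0]},{"hand":3.5,"travel":[0,0,0.4],"twist":[0,0,0]},{"hand":3.5,"travel":[0,0,0.2],"twist":[0,0,0]}]'

```text
time: 5.73
position: [0.5587, 0.1278, 0.0357]
tool_rot: [0.237, 0.972, -0.0, -0.0]
ft_force: [1.1, -0.5, -1.3]
grip_width: 0.0395
grip_force: 30.0
```

move_arm --commands '[{"hand":3.5,"travel":[0,0,0.1],"twist":[0,0,0]},{"hand":3.5,"travel":[0,0,0.1],"twist":[0,0,0]},{"hand":3.5,"travel":[0,0,0],"twist":[0,0,0]},{"hand":3.5,"travel":[0,0,0],"twist":[0,0,0]}]'

```text
time: 6.07
position: [0.559, 0.128, 0.0342]
tool_rot: [0.237, 0.972, 0.0, 0.001]
ft_force: [0.7, 1.0, -0.8]
grip_width: 0.0396
grip_force: 30.0
```

```bash
python3 plan.py 557.5 128 32 62.6
```

```text
t 6.07 p [559.  128.   34.2] yaw 62.6 tilt [-0.06  0.04] F [ 0.7  1.  -0.8] w 39.6 q6 -1.06
twist [0.  0.1 0. ] travel cm [ 0.13 -0.07  0.22]
```

move_arm --commands '[{"hand":3.5,"travel":[0,0,0.15],"twist":[0,0,0]},{"hand":6,"travel":[0,0,0],"twist":[0,0,0]},{"hand":6,"travel":[0,0,0],"twist":[0,0,0]},{"hand":6,"travel":[0,0,0],"twist":[0,0,0]},{"hand":6,"travel":[0,0,0],"twist":[0,0,0]}]'

```text
time: 6.48
position: [0.5588, 0.128, 0.0323]
tool_rot: [0.237, 0.972, 0.0, 0.0]
ft_force: [0.1, 0.1, 0.0]
grip_width: 0.0568
grip_force: 0.0
```

move_arm --commands '[{"hand":6,"travel":[0,0,-2],"twist":[0,0,0]},{"hand":6,"travel":[0,0,-4],"twist":[0,0,0]},{"hand":6,"travel":[0,0,-4],"twist":[0,0,0]},{"hand":6,"travel":[0,0,-3],"twist":[0,0,0]},{"hand":6,"travel":[0,0,0],"twist":[0,0,0]}]'

```text
time: 6.9
position: [0.5629, 0.1283, 0.1687]
tool_rot: [0.237, 0.972, 0.002, 0.007]
ft_force: [0.7, 0.7, 0.3]
grip_width: 0.06
grip_force: 0.0
```

```bash
python3 plan.py 450 -414.4 160 62.6 450 -414.4 16 62.6
```

```text
t 6.9 p [562.9 128.3 168.7] yaw 62.6 tilt [-0.68  0.38] F [0.7 0.7 0.3] w 60.0 q6 -1.06
twist [0.4 0.7 0. ] travel cm [-14.95 -53.38   0.87]
twist [0. 0. 0.] travel cm [ 0.   0.  14.4]
```

move_arm --commands '[{"hand":6,"travel":[-0.98,-3.56,0],"twist":[0,0,0]},{"hand":6,"travel":[-0.98,-3.56,0],"twist":[0,0,0]},{"hand":6,"travel":[-0.98,-3.56,0],"twist":[0,0,0]},{"hand":6,"travel":[-0.98,-3.56,0],"twist":[0,0,0]},{"hand":6,"travel":[-0.98,-3.56,0],"twist":[0,0,0]}]'

```text
time: 7.32
position: [0.5192, -0.0538, 0.1616]
tool_rot: [0.237, 0.972, 0.0, -0.0]
ft_force: [0.7, -0.3, -0.1]
grip_width: 0.0599
grip_force: 0.0
```

move_arm --commands '[{"hand":6,"travel":[-0.98,-3.56,0],"twist":[0,0,0]},{"hand":6,"travel":[-0.98,-3.56,0],"twist":[0,0,0]},{"hand":6,"travel":[-0.98,-3.56,0],"twist":[0,0,0]},{"hand":6,"travel":[-0.98,-3.56,0],"twist":[0,0,0]},{"hand":6,"travel":[-0.98,-3.56,0],"twist":[0,0,0]}]'

```text
time: 7.73
position: [0.4807, -0.2346, 0.1615]
tool_rot: [0.237, 0.972, 0.0, -0.0]
ft_force: [1.3, -0.2, -0.6]
grip_width: 0.0604
grip_force: 0.0
```

move_arm --commands '[{"hand":6,"travel":[-0.98,-3.56,0],"twist":[0,0,0]},{"hand":6,"travel":[-0.98,-3.56,0],"twist":[0,0,0]},{"hand":6,"travel":[-0.98,-3.56,0],"twist":[0,0,0]},{"hand":6,"travel":[-0.98,-3.56,0],"twist":[0,0,0]},{"hand":6,"travel":[-0.98,-3.56,0],"twist":[0,0,0]}]'

```text
time: 8.15
position: [0.4423, -0.4151, 0.1613]
tool_rot: [0.237, 0.971, 0.0, -0.0]
ft_force: [0.3, -0.0, 0.4]
grip_width: 0.0599
grip_force: 0.0
```

move_arm --commands '[{"hand":6,"travel":[0,0,3.5],"twist":[0,0,0]},{"hand":6,"travel":[0,0,3.5],"twist":[0,0,0]},{"hand":6,"travel":[0,0,2],"twist":[0,0,0]},{"hand":6,"travel":[0,0,0],"twist":[0,0,0]},{"hand":6,"travel":[0,0,0],"twist":[0,0,0]}]'

```text
time: 8.57
position: [0.4426, -0.4129, 0.0706]
tool_rot: [0.237, 0.972, 0.001, -0.001]
ft_force: [0.2, -0.6, 0.7]
grip_width: 0.0603
grip_force: 0.0
```

move_arm --commands '[{"hand":6,"travel":[0,0,0],"twist":[0,0,0]},{"hand":6,"travel":[0,0,0],"twist":[0,0,0]}]'

```text
time: 8.73
position: [0.4444, -0.4147, 0.0738]
tool_rot: [0.237, 0.972, -0.001, 0.001]
ft_force: [0.2, -0.6, 0.4]
grip_width: 0.0599
grip_force: 0.0
```

```bash
python3 plan.py 450 -414.4 16 62.6
```

```text
t 8.73 p [ 444.4 -414.7   73.8] yaw 62.6 tilt [-0.19 -0.09] F [ 0.2 -0.6  0.4] w 59.9 q6 -2.03
twist [-0.1  0.2  0. ] travel cm [-0.49  0.28  5.78]
```

move_arm --commands '[{"hand":6,"travel":[-0.49,0.28,1.5],"twist":[0,0,0]},{"hand":6,"travel":[0,0,2],"twist":[0,0,0]},{"hand":6,"travel":[0,0,1.2],"twist":[0,0,0]},{"hand":6,"travel":[0,0,0.6],"twist":[0,0,0]},{"hand":6,"travel":[0,0,0.3],"twist":[0,0,0]}]'

```text
time: 9.15
position: [0.4489, -0.4133, 0.0159]
tool_rot: [0.237, 0.972, 0.0, -0.0]
ft_force: [0.8, -1.2, 0.5]
grip_width: 0.06
grip_force: 0.0
```

move_arm --commands '[{"hand":6,"travel":[0,0,0],"twist":[0,0,0]},{"hand":6,"travel":[0,0,0],"twist":[0,0,0]},{"hand":6,"travel":[0,0,0],"twist":[0,0,0]}]'

```text
time: 9.4
position: [0.4493, -0.4141, 0.0169]
tool_rot: [0.237, 0.972, -0.001, 0.001]
ft_force: [-0.6, 0.2, -0.1]
grip_width: 0.06
grip_force: 0.0
```

```bash
python3 plan.py 450 -414.4 16 62.6
```

```text
t 9.4 p [ 449.3 -414.1   16.9] yaw 62.6 tilt [-0.08 -0.04] F [-0.6  0.2 -0.1] w 60.0 q6 -2.02
twist [-0.   0.1  0. ] travel cm [-0.07  0.    0.09]
```

Great. Close with a firm grip, lift and check with the camera.

move_arm --commands '[{"hand":3,"travel":[-0.07,0,0.05],"twist":[0,0,0]},{"hand":3,"travel":[0,0,0],"twist":[0,0,0]},{"hand":3,"travel":[0,0,0],"twist":[0,0,0]},{"hand":3,"travel":[0,0,0],"twist":[0,0,0]},{"hand":3,"travel":[0,0,0],"twist":[0,0,0]}]' --force 60

```text
time: 9.82
position: [0.4496, -0.4139, 0.0156]
tool_rot: [0.237, 0.972, -0.0, 0.0]
ft_force: [-0.1, 0.8, 0.4]
grip_width: 0.0351
grip_force: 0.0
```

move_arm --commands '[{"hand":3,"travel":[0,0,0],"twist":[0,0,0]},{"hand":3,"travel":[0,0,-0.5],"twist":[0,0,0]},{"hand":3,"travel":[0,0,-1.5],"twist":[0,0,0]},{"hand":3,"travel":[0,0,-3],"twist":[0,0,0]},{"hand":3,"travel":[0,0,-3],"twist":[0,0,0]}]'

```text
time: 10.23
position: [0.4484, -0.4124, 0.0948]
tool_rot: [0.237, 0.972, 0.002, -0.002]
ft_force: [-0.2, -1.2, -2.2]
grip_width: 0.033
grip_force: 60.0
```

move_arm --commands '[{"hand":3,"travel":[0,0,-3],"twist":[0,0,0]},{"hand":3,"travel":[0,0,-2],"twist":[0,0,0]},{"hand":3,"travel":[0,0,0],"twist":[0,0,0]},{"hand":3,"travel":[0,0,0],"twist":[0,0,0]},{"hand":3,"travel":[0,0,0],"twist":[0,0,0]}]'

```text
time: 10.65
position: [0.4486, -0.4127, 0.144]
tool_rot: [0.237, 0.972, 0.001, -0.001]
ft_force: [-0.8, 0.1, -3.1]
grip_width: 0.0329
grip_force: 60.0
```

```bash
python3 plan.py 541.7 -186.4 146 62.6; python3 - <<'E'
from h import *
t,s=Cam("top"),Cam("side")
o=robot.get_obs()["position"]*1000
cx=o[0]+.46*51.85; cy=o[1]+.888*51.85; print("expect",cx,cy)
L=[]
for c in(t,s):
    u,v=c.proj([[cx/1000,cy/1000,.14]])[0].astype(int); w=45; u=np.clip(u,w,639-w); v=np.clip(v,w,399-w)
    L.append(cv2.resize(c.im[v-w:v+w,u-w:u+w],(400,400),interpolation=cv2.INTER_CUBIC))
cv2.imwrite("pics/lift1.png",np.hstack(L))
zt=o[2]/1000-.0165+.012
for cs in([t],[s]): print(ringfit(cs,(cx/1000,cy/1000),[(zt,.07,1),(zt,.035,-1)]))
E
```

```text
t 10.65 p [ 448.6 -412.7  144. ] yaw 62.6 tilt [0.18 0.08] F [-0.8  0.1 -3.1] w 32.9 q6 -2.02
twist [ 0.1 -0.2  0. ] travel cm [ 2.15 24.37 -0.2 ]
expect 472.35931446022914 -366.43655292876383
(array([ 0.4802, -0.3579]), np.float64(3.9))
(array([ 0.4723, -0.3681]), np.float64(39.3))
```

View pics/lift1.png

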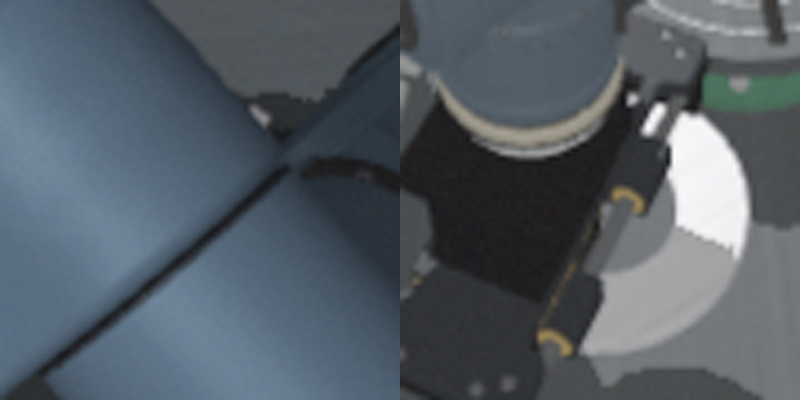

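move_arm --commands '[{"hand":3,"travel":[0.2,1.5,-0.2],"twist":[0,0,0]},{"hand":3,"travel":[0.25,3,0],"twist":[0,0,0]},{"hand":3,"travel":[0.25,3,0],"twist":[0,0,0]},{"hand":3,"travel":[0.25,3,0],"twist":[0,0,0]},{"hand":3,"travel":[0.25,3,0],"twist":[0,0,0]}]'

```text
time: 11.17
position: [0.5008, -0.2859, 0.1462]
tool_rot: [0.237, 0.971, 0.001, -0.001]
ft_force: [0.6, -0.5, -3.2]
grip_width: 0.0334
grip_force: 60.0
```

move_arm --commands '[{"hand":3,"travel":[0.25,3,0],"twist":[0,0,0]},{"hand":3,"travel":[0.25,3,0],"twist":[0,0,0]},{"hand":3,"travel":[0.25,3,0],"twist":[0,0,0]},{"hand":3,"travel":[0.2,1.9,0],"twist":[0,0,0]},{"hand":3,"travel":[0,0,0],"twist":[0,0,0]}]'

```text
time: 11.58
position: [0.5427, -0.1818, 0.1462]
tool_rot: [0.235, 0.972, 0.002, -0.002]
ft_force: [0.2, 0.0, -2.9]
grip_width: 0.033
grip_force: 60.0
```

move_arm --commands '[{"hand":3,"travel":[0,0,1],"twist":[0,0,0]},{"hand":3,"travel":[0,0,1],"twist":[0,0,0]},{"hand":3,"travel":[0,0,0.6],"twist":[0,0,0]},{"hand":3,"travel":[0,0,0],"twist":[0,0,0]},{"hand":3,"travel":[0,0,0],"twist":[0,0,0]}]'

```text
time: 12.0
position: [0.5419, -0.1879, 0.1203]
tool_rot: [0.238, 0.971, 0.0, -0.001]
ft_force: [1.4, 0.8, -2.8]
grip_width: 0.0327
grip_force: 60.0
```

```bash
python3 plan.py 541.8 -185.9 101.5 62.6; python3 - <<'E'
from h import *
t,s=Cam("top"),Cam("side")
o=robot.get_obs()["position"]*1000
cx=o[0]+23.8; cy=o[1]+45.5; print("expect",cx,cy)
L=[]
for c in(t,s):
    u,v=c.proj([[cx/1000,cy/1000,.12]])[0].astype(int); w=45
    L.append(cv2.resize(c.im[v-w:v+w,u-w:u+w],(400,400),interpolation=cv2.INTER_CUBIC))
cv2.imwrite("pics/place1.png",np.hstack(L))
zt=o[2]/1000-.0165+.012
for cs in([t],[s],[t,s]): print(ringfit(cs,(cx/1000,cy/1000),[(zt,.07,1),(zt,.035,-1)]))
E
```

```text
t 12.0 p [ 541.9 -187.9  120.3] yaw 62.5 tilt [0.14 0.  ] F [ 1.4  0.8 -2.8] w 32.7 q6 -1.62
twist [ 0.  -0.1 -0.1] travel cm [0.1  0.18 1.88]
expect 566.4696708111102 -142.65571398016235
(array([ 0.5963, -0.1412]), np.float64(14.5))
(array([ 0.5668, -0.1466]), np.float64(30.7))
(array([ 0.567, -0.146]), np.float64(38.2))
```

View pics/place1.png

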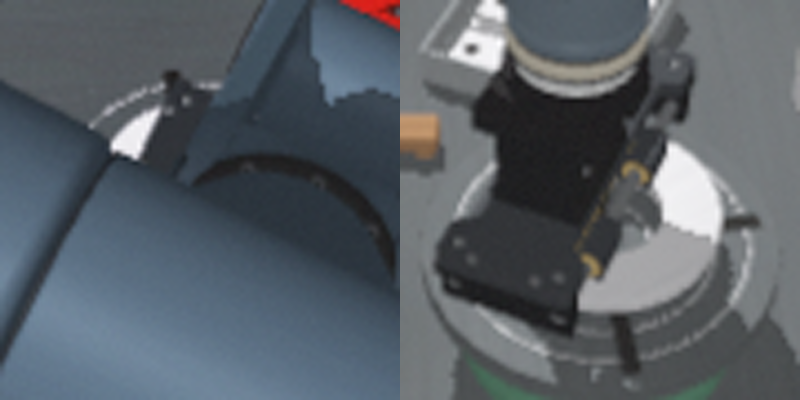

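move_arm --commands '[{"hand":3,"travel":[0.1,0.2,0.4],"twist":[0,0,0]},{"hand":3,"travel":[0,0,0.4],"twist":[0,0,0]},{"hand":3,"travel":[0,0,0.3],"twist":[0,0,0]},{"hand":3,"travel":[0,0,0.2],"twist":[0,0,0]},{"hand":3,"travel":[0,0,0.1],"twist":[0,0,0]}]'

```text
time: 12.52
position: [0.5426, -0.1849, 0.1071]
tool_rot: [0.237, 0.972, 0.0, -0.0]
ft_force: [-0.5, -0.2, -3.2]
grip_width: 0.0332
grip_force: 60.0
```

move_arm --commands '[{"hand":3,"travel":[0,0,0.08],"twist":[0,0,0]},{"hand":3,"travel":[0,0,0.08],"twist":[0,0,0]},{"hand":3,"travel":[0,0,0.08],"twist":[0,0,0]}]'

```text
time: 12.77
position: [0.5429, -0.1851, 0.1052]
tool_rot: [0.237, 0.972, -0.0, 0.0]
ft_force: [0.4, 0.7, -2.4]
grip_width: 0.033
grip_force: 60.0
```

move_arm --commands '[{"hand":3,"travel":[0,0,0.04],"twist":[0,0,0]},{"hand":3,"travel":[0,0,0.04],"twist":[0,0,0]},{"hand":3,"travel":[0,0,0.02],"twist":[0,0,0]}]'

```text
time: 13.02
position: [0.5429, -0.1851, 0.1042]
tool_rot: [0.237, 0.972, -0.0, 0.0]
ft_force: [0.2, -1.2, -4.3]
grip_width: 0.0332
grip_force: 60.0
```

```bash
python3 plan.py 541.8 -185.9 101.5 62.6
```

```text
t 13.02 p [ 542.9 -185.1  104.2] yaw 62.6 tilt [-0.01 -0.  ] F [ 0.2 -1.2 -4.3] w 33.2 q6 -1.62
twist [-0.  0. -0.] travel cm [ 0.06 -0.12  0.27]
```

move_arm --commands '[{"hand":3,"travel":[0.06,-0.06,0.05],"twist":[0,0,0]},{"hand":3,"travel":[0,0,0.05],"twist":[0,0,0]},{"hand":3,"travel":[0,0,0],"twist":[0,0,0]}]'

```text
time: 13.27
position: [0.5419, -0.1853, 0.1031]
tool_rot: [0.237, 0.972, 0.0, -0.0]
ft_force: [-0.2, 0.7, -2.2]
grip_width: 0.0333
grip_force: 60.0
```

move_arm --commands '[{"hand":3,"travel":[0,0,0.05],"twist":[0,0,0]},{"hand":3,"travel":[0,0,0.05],"twist":[0,0,0]},{"hand":3,"travel":[0,0,0],"twist":[0,0,0]}]'

```text
time: 13.52
position: [0.542, -0.1853, 0.1021]
tool_rot: [0.237, 0.972, 0.0, -0.0]
ft_force: [-0.0, -0.0, -3.0]
grip_width: 0.033
grip_force: 60.0
```

move_arm --commands '[{"hand":3,"travel":[0,0,0.04],"twist":[0,0,0]},{"hand":3,"travel":[0,0,0.03],"twist":[0,0,0]},{"hand":3,"travel":[0,0,0],"twist":[0,0,0]}]'

```text
time: 13.77
position: [0.542, -0.1853, 0.1014]
tool_rot: [0.237, 0.972, 0.0, -0.0]
ft_force: [-0.1, 0.1, -2.8]
grip_width: 0.033
grip_force: 60.0
```

```bash
python3 plan.py 541.8 -185.9 101.5 62.6
```

```text
t 13.77 p [ 542.  -185.3  101.4] yaw 62.6 tilt [ 0. -0.] F [-0.1  0.1 -2.8] w 33.0 q6 -1.62
twist [-0. -0.  0.] travel cm [-0.01 -0.06 -0.01]
```

move_arm --commands '[{"hand":3,"travel":[0,0,0.03],"twist":[0,0,0]},{"hand":3,"travel":[0,0,0.03],"twist":[0,0,0]},{"hand":3,"travel":[0,0,0],"twist":[0,0,0]}]'

```text
time: 14.02
position: [0.542, -0.1854, 0.1008]
tool_rot: [0.237, 0.972, -0.0, 0.0]
ft_force: [0.3, 0.1, -3.2]
grip_width: 0.0332
grip_force: 60.0
```

move_arm --commands '[{"hand":3,"travel":[0,0,0.03],"twist":[0,0,0]},{"hand":3,"travel":[0,0,0.03],"twist":[0,0,0]},{"hand":3,"travel":[0,0,0],"twist":[0,0,0]}]'

```text
time: 14.27
position: [0.5421, -0.1854, 0.1006]
tool_rot: [0.237, 0.972, -0.0, 0.0]
ft_force: [-0.7, 0.2, 0.3]
grip_width: 0.0328
grip_force: 60.0
```

move_arm --commands '[{"hand":3,"travel":[0,0,0.02],"twist":[0,0,0]},{"hand":3.8,"travel":[0,0,0],"twist":[0,0,0]},{"hand":5.5,"travel":[0,0,0],"twist":[0,0,0]},{"hand":6,"travel":[0,0,0],"twist":[0,0,0]},{"hand":6,"travel":[0,0,0],"twist":[0,0,0]}]'

```text
time: 14.68
position: [0.5422, -0.1854, 0.1]
tool_rot: [0.237, 0.972, -0.0, 0.0]
ft_force: [0.2, 0.3, -0.1]
grip_width: 0.0505
grip_force: 0.0
```

move_arm --commands '[{"hand":6,"travel":[0,0,-1],"twist":[0,0,0]},{"hand":6,"travel":[0,0,-3],"twist":[0,0,0]},{"hand":6,"travel":[0,0,-3],"twist":[0,0,0]},{"hand":6,"travel":[0,0,-1],"twist":[0,0,0]},{"hand":6,"travel":[0,0,0],"twist":[0,0,0]}]'

```text
time: 15.1
position: [0.5441, -0.1864, 0.1836]
tool_rot: [0.237, 0.972, -0.001, 0.004]
ft_force: [0.6, -0.2, -0.7]
grip_width: 0.0597
grip_force: 0.0
```

```bash
python3 plan.py 457.9 343.3 180 62.6
```

```text
t 15.1 p [ 544.1 -186.4  183.6] yaw 62.6 tilt [-0.44 -0.02] F [ 0.6 -0.2 -0.7] w 59.7 q6 -1.62
twist [-0.   0.4  0. ] travel cm [32.03 43.06  0.36]
```

move_arm --commands '[{"hand":6,"travel":[2.13,2.87,0],"twist":[0,0,0]},{"hand":6,"travel":[2.13,2.87,0],"twist":[0,0,0]},{"hand":6,"travel":[2.13,2.87,0],"twist":[0,0,0]},{"hand":6,"travel":[2.13,2.87,0],"twist":[0,0,0]},{"hand":6,"travel":[2.13,2.87,0],"twist":[0,0,0]}]'

```text
time: 15.52
position: [0.512, -0.0074, 0.1788]
tool_rot: [0.237, 0.971, 0.0, -0.001]
ft_force: [0.8, 1.2, -0.0]
grip_width: 0.0596
grip_force: 0.0
```

move_arm --commands '[{"hand":6,"travel":[2.13,2.87,0],"twist":[0,0,0]},{"hand":6,"travel":[2.13,2.87,0],"twist":[0,0,0]},{"hand":6,"travel":[2.13,2.87,0],"twist":[0,0,0]},{"hand":6,"travel":[2.13,2.87,0],"twist":[0,0,0]},{"hand":6,"travel":[2.13,2.87,0],"twist":[0,0,0]}]'

```text
time: 15.93
position: [0.4834, 0.169, 0.1788]
tool_rot: [0.237, 0.972, -0.0, -0.001]
ft_force: [0.4, 0.3, -0.6]
grip_width: 0.0599
grip_force: 0.0
```

move_arm --commands '[{"hand":6,"travel":[2.13,2.87,0],"twist":[0,0,0]},{"hand":6,"travel":[2.13,2.87,0],"twist":[0,0,0]},{"hand":6,"travel":[2.13,2.87,0],"twist":[0,0,0]},{"hand":6,"travel":[2.13,2.87,0],"twist":[0,0,0]},{"hand":6,"travel":[2.13,2.87,0],"twist":[0,0,0]}]'

```text
time: 16.35
position: [0.4549, 0.3452, 0.1786]
tool_rot: [0.237, 0.972, -0.001, -0.001]
ft_force: [0.9, -0.8, -0.6]
grip_width: 0.0598
grip_force: 0.0
```

move_arm --commands '[{"hand":5,"travel":[0,0,3],"twist":[0,0,0]},{"hand":5,"travel":[0,0,3],"twist":[0,0,0]},{"hand":5,"travel":[0,0,2],"twist":[0,0,0]},{"hand":5,"travel":[0,0,0],"twist":[0,0,0]},{"hand":5,"travel":[0,0,0],"twist":[0,0,0]}]'

```text
time: 16.77
position: [0.455, 0.3432, 0.0982]
tool_rot: [0.237, 0.972, -0.002, -0.002]
ft_force: [-0.4, -0.1, -0.3]
grip_width: 0.0503
grip_force: 0.0
```

```bash
python3 plan.py 457.9 343.5 29 62.6; python3 - <<'E'
from h import *
t,s=Cam("top"),Cam("side")
L=[]
u,v,w=361,198,45
a=cv2.resize(t.im[v-w:v+w,u-w:u+w],(400,400),interpolation=cv2.INTER_CUBIC)
u,v=331,240
b=cv2.resize(s.im[v-w:v+w,u-w:u+w],(400,400),interpolation=cv2.INTER_CUBIC)
cv2.imwrite("pics/p1.png",np.hstack([a,b]))
for cs in([t],[s],[t,s]): print(ringfit(cs,(.5656,-.1404),[(.097,.07,1),(.097,.035,-1)]))
for cs in([t],[s],[t,s]): print(ringfit(cs,(.5656,-.1404),[(.085,.09,0)]))
E
```

```text
t 16.77 p [455.  343.2  98.2] yaw 62.6 tilt [ 0.17 -0.23] F [-0.4 -0.1 -0.3] w 50.3 q6 -0.64
twist [-0.2 -0.2  0. ] travel cm [-0.25  0.16  6.92]
(array([ 0.5659, -0.1398]), np.float64(138.0))
(array([ 0.5662, -0.1396]), np.float64(96.4))
(array([ 0.5661, -0.1397]), np.float64(234.2))
(array([ 0.5656, -0.1412]), np.float64(20.0))
(array([ 0.5657, -0.1391]), np.float64(13.5))
(array([ 0.5656, -0.1405]), np.float64(31.8))
```

View pics/p1.png

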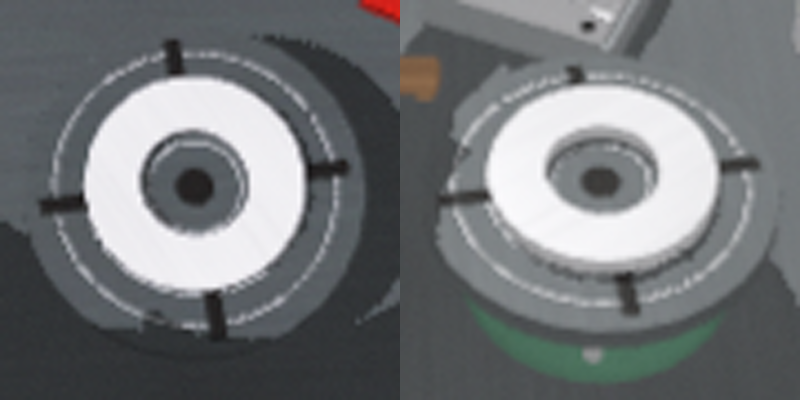

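The cheek lies centred within 1 mm. Now the core.

move_arm --commands '[{"hand":5,"travel":[-0.25,0.1,2.5],"twist":[0,0,0]},{"hand":5,"travel":[0,0,2],"twist":[0,0,0]},{"hand":5,"travel":[0,0,1.2],"twist":[0,0,0]},{"hand":5,"travel":[0,0,0.7],"twist":[0,0,0]},{"hand":5,"travel":[0,0,0.3],"twist":[0,0,0]}]'

```text
time: 17.28
position: [0.4593, 0.3435, 0.0329]
tool_rot: [0.237, 0.972, -0.0, -0.0]
ft_force: [-0.5, 0.0, -0.1]
grip_width: 0.0498
grip_force: 0.0
```

move_arm --commands '[{"hand":5,"travel":[0,0,0],"twist":[0,0,0]},{"hand":5,"travel":[0,0,0],"twist":[0,0,0]},{"hand":5,"travel":[0,0,0],"twist":[0,0,0]}]'

```text
time: 17.53
position: [0.4599, 0.344, 0.034]
tool_rot: [0.237, 0.972, 0.001, 0.001]
ft_force: [0.0, 0.3, -0.5]
grip_width: 0.05
grip_force: 0.0
```

```bash
python3 plan.py 457.9 343.5 28.5 62.6
```

```text
t 17.53 p [459.9 344.   34. ] yaw 62.6 tilt [-0.07  0.09] F [ 0.   0.3 -0.5] w 50.0 q6 -0.64
twist [0.1 0.1 0. ] travel cm [ 0.15 -0.13  0.55]
```

move_arm --commands '[{"hand":5,"travel":[0.15,-0.13,0.3],"twist":[0,0,0]},{"hand":5,"travel":[0,0,0.2],"twist":[0,0,0]},{"hand":5,"travel":[0,0,0],"twist":[0,0,0]},{"hand":5,"travel":[0,0,0],"twist":[0,0,0]}]'

```text
time: 17.87
position: [0.4571, 0.3432, 0.028]
tool_rot: [0.237, 0.972, -0.0, -0.0]
ft_force: [0.4, 0.5, 0.3]
grip_width: 0.0496
grip_force: 0.0
```

```bash
python3 plan.py 457.9 343.5 28.5 62.6
```

```text
t 17.87 p [457.1 343.2  28. ] yaw 62.6 tilt [ 0.01 -0.01] F [0.4 0.5 0.3] w 49.6 q6 -0.64
twist [-0. -0.  0.] travel cm [-0.06  0.07 -0.05]
```

move_arm --commands '[{"hand":1.5,"travel":[-0.06,0.07,-0.05],"twist":[0,0,0]},{"hand":1.5,"travel":[0,0,0],"twist":[0,0,0]},{"hand":1.5,"travel":[0,0,0],"twist":[0,0,0]},{"hand":1.5,"travel":[0,0,0],"twist":[0,0,0]},{"hand":1.5,"travel":[0,0,0],"twist":[0,0,0]}]' --force 60

```text
time: 18.28
position: [0.4581, 0.3435, 0.0286]
tool_rot: [0.237, 0.972, -0.0, 0.0]
ft_force: [-0.5, -0.7, -0.4]
grip_width: 0.0245
grip_force: 0.9
```

move_arm --commands '[{"hand":1.5,"travel":[0,0,0],"twist":[0,0,0]},{"hand":1.5,"travel":[0,0,0],"twist":[0,0,0]},{"hand":1.5,"travel":[0,0,-0.3],"twist":[0,0,0]},{"hand":1.5,"travel":[0,0,-0.7],"twist":[0,0,0]},{"hand":1.5,"travel":[0,0,-1.5],"twist":[0,0,0]}]'

```text
time: 18.7
position: [0.4566, 0.3428, 0.0525]
tool_rot: [0.237, 0.972, -0.001, -0.002]
ft_force: [0.2, 0.4, -2.7]
grip_width: 0.0198
grip_force: 57.7
```

move_arm --commands '[{"hand":1.5,"travel":[0,0,-3],"twist":[0,0,0]},{"hand":1.5,"travel":[0,0,-4],"twist":[0,0,0]},{"hand":1.5,"travel":[0,0,-3.5],"twist":[0,0,0]},{"hand":1.5,"travel":[0,0,0],"twist":[0,0,0]},{"hand":1.5,"travel":[0,0,0],"twist":[0,0,0]}]'

```text
time: 19.12
position: [0.4593, 0.3442, 0.1613]
tool_rot: [0.237, 0.972, 0.002, 0.002]
ft_force: [-0.5, -0.2, -2.4]
grip_width: 0.0198
grip_force: 57.8
```

```bash
python3 plan.py 545.2 -179.8 160 62.6; python3 - <<'E'
from h import *
t,s=Cam("top"),Cam("side")
o=robot.get_obs()["position"]
zt=o[2]-.0285+.028
for cs in([t],[s],[t,s]):
    x,f=ringfit(cs,(o[0]+.0204,o[1]+.0394),[(zt,.055,1),(zt,.035,-1)]); print((x-o[:2])*1000,f)
for cs in([t],[s]): print("cheek_a",*ringfit(cs,(.4744,.3784),[(.012,.07,1),(.012,.035,-1)]))
E
```

```text
t 19.12 p [459.3 344.2 161.3] yaw 62.6 tilt [-0.2   0.26] F [-0.5 -0.2 -2.4] w 19.8 q6 -0.64
twist [0.3 0.2 0. ] travel cm [-31.74 -42.57   0.13]
[19.74043296  7.30818772] 31.8
[20.04043296 47.20818772] 8.7
[18.54043296  6.70818772] 30.1
cheek_a [0.4742 0.3787] 22.1
cheek_a [0.474  0.3802] 56.3
```

move_arm --commands '[{"hand":1.5,"travel":[-2.11,-2.83,0],"twist":[0,0,0]},{"hand":1.5,"travel":[-2.11,-2.83,0],"twist":[0,0,0]},{"hand":1.5,"travel":[-2.11,-2.83,0],"twist":[0,0,0]},{"hand":1.5,"travel":[-2.11,-2.83,0],"twist":[0,0,0]},{"hand":1.5,"travel":[-2.11,-2.83,0],"twist":[0,0,0]}]'

```text
time: 19.63
position: [0.4849, 0.1677, 0.1564]
tool_rot: [0.237, 0.972, -0.001, -0.002]
ft_force: [-0.0, -0.6, -1.9]
grip_width: 0.0195
grip_force: 57.7
```

move_arm --commands '[{"hand":1.5,"travel":[-2.11,-2.83,0],"twist":[0,0,0]},{"hand":1.5,"travel":[-2.11,-2.83,0],"twist":[0,0,0]},{"hand":1.5,"travel":[-2.11,-2.83,0],"twist":[0,0,0]},{"hand":1.5,"travel":[-2.11,-2.83,0],"twist":[0,0,0]},{"hand":1.5,"travel":[-2.11,-2.83,0],"twist":[0,0,0]}]'

```text
time: 20.05
position: [0.5136, -0.0063, 0.1565]
tool_rot: [0.237, 0.972, -0.0, -0.002]
ft_force: [0.8, -0.0, -2.3]
grip_width: 0.0195
grip_force: 57.7
```

move_arm --commands '[{"hand":1.5,"travel":[-2.11,-2.83,0],"twist":[0,0,0]},{"hand":1.5,"travel":[-2.11,-2.83,0],"twist":[0,0,0]},{"hand":1.5,"travel":[-2.11,-2.83,0],"twist":[0,0,0]},{"hand":1.5,"travel":[-2.11,-2.83,0],"twist":[0,0,0]},{"hand":1.5,"travel":[-1.5,-1.8,0],"twist":[0,0,0]}]'

```text
time: 20.47
position: [0.5422, -0.1701, 0.1563]
tool_rot: [0.238, 0.971, -0.0, -0.002]
ft_force: [-0.0, 0.6, -1.9]
grip_width: 0.0201
grip_force: 57.8
```

move_arm --commands '[{"hand":1.5,"travel":[-0.6,-1.03,0],"twist":[0,0,0]},{"hand":1.5,"travel":[0,0,1],"twist":[0,0,0]},{"hand":1.5,"travel":[0,0,1],"twist":[0,0,0]},{"hand":1.5,"travel":[0,0,0.8],"twist":[0,0,0]},{"hand":1.5,"travel":[0,0,0.4],"twist":[0,0,0]}]'

```text
time: 20.88
position: [0.5416, -0.1761, 0.124]
tool_rot: [0.236, 0.972, 0.001, -0.003]
ft_force: [-0.4, 1.2, -1.8]
grip_width: 0.0199
grip_force: 57.7
```

move_arm --commands '[{"hand":1.5,"travel":[0,0,0],"twist":[0,0,0]},{"hand":1.5,"travel":[0,0,0],"twist":[0,0,0]},{"hand":1.5,"travel":[0,0,0],"twist":[0,0,0]},{"hand":1.5,"travel":[0,0,0],"twist":[0,0,0]}]'

```text
time: 21.22
position: [0.5441, -0.1786, 0.1271]
tool_rot: [0.236, 0.972, -0.0, 0.001]
ft_force: [0.4, 0.5, -0.9]
grip_width: 0.0201
grip_force: 57.7
```

```bash
python3 plan.py 545.3 -179.5 114 62.6; python3 - <<'E'
from h import *
s=Cam("side")
o=robot.get_obs()["position"]
zt=o[2]-.0285+.028
x,f=ringfit([s],(o[0]+.0204,o[1]+.0394),[(zt,.055,1),(zt,.035,-1)]); print((x-o[:2])*1000,f)
E
```

```text
t 21.22 p [ 544.1 -178.6  127.1] yaw 62.6 tilt [-0.06 -0.  ] F [ 0.4  0.5 -0.9] w 20.1 q6 -1.61
twist [-0.   0.1  0. ] travel cm [-0.15 -0.02  1.31]
[19.74217109 39.92510903] 12.3
```

move_arm --commands '[{"hand":1.5,"travel":[-0.15,-0.02,0.4],"twist":[0,0,0]},{"hand":1.5,"travel":[0,0,0.4],"twist":[0,0,0]},{"hand":1.5,"travel":[0,0,0.2],"twist":[0,0,0]},{"hand":1.5,"travel":[0,0,0.1],"twist":[0,0,0]},{"hand":1.5,"travel":[0,0,0.05],"twist":[0,0,0]}]'

```text
time: 21.68
position: [0.5446, -0.1798, 0.1146]
tool_rot: [0.237, 0.972, 0.0, -0.0]
ft_force: [0.4, -0.1, -1.0]
grip_width: 0.0196
grip_force: 57.7
```

move_arm --commands '[{"hand":1.5,"travel":[0,0,0.03],"twist":[0,0,0]},{"hand":1.5,"travel":[0,0,0],"twist":[0,0,0]},{"hand":1.5,"travel":[0,0,0],"twist":[0,0,0]},{"hand":1.5,"travel":[0,0,0],"twist":[0,0,0]}]'

```text
time: 22.02
position: [0.5449, -0.1799, 0.1148]
tool_rot: [0.237, 0.972, -0.0, 0.0]
ft_force: [-0.1, 0.3, -1.9]
grip_width: 0.0197
grip_force: 57.7
```

```bash
python3 plan.py 545.3 -179.5 114 62.6
```

```text
t 22.02 p [ 544.9 -179.9  114.8] yaw 62.6 tilt [-0.01 -0.  ] F [-0.1  0.3 -1.9] w 19.7 q6 -1.61
twist [-0.  0. -0.] travel cm [-0.02  0.05  0.08]
```

move_arm --commands '[{"hand":1.5,"travel":[-0.02,0.05,0.03],"twist":[0,0,0]},{"hand":1.5,"travel":[0,0,0.03],"twist":[0,0,0]},{"hand":1.5,"travel":[0,0,0],"twist":[0,0,0]}]'

```text
time: 22.27
position: [0.5453, -0.1794, 0.1142]
tool_rot: [0.237, 0.972, -0.0, 0.0]
ft_force: [0.9, 0.4, -1.6]
grip_width: 0.0198
grip_force: 57.7
```

move_arm --commands '[{"hand":1.5,"travel":[0,0,0.03],"twist":[0,0,0]},{"hand":1.5,"travel":[0,0,0.02],"twist":[0,0,0]},{"hand":1.5,"travel":[0,0,0],"twist":[0,0,0]}]'

```text
time: 22.52
position: [0.5453, -0.1795, 0.1136]
tool_rot: [0.237, 0.972, 0.0, 0.0]
ft_force: [-0.7, 0.8, -2.3]
grip_width: 0.0198
grip_force: 57.7
```

move_arm --commands '[{"hand":1.5,"travel":[0,0,0.02],"twist":[0,0,0]},{"hand":1.5,"travel":[0,0,0.02],"twist":[0,0,0]},{"hand":1.5,"travel":[0,0,0],"twist":[0,0,0]}]'

```text
time: 22.77
position: [0.5453, -0.1795, 0.1135]
tool_rot: [0.237, 0.972, -0.0, 0.0]
ft_force: [-1.2, -0.0, 1.0]
grip_width: 0.0198
grip_force: 57.8
```

move_arm --commands '[{"hand":1.5,"travel":[0,0,0.02],"twist":[0,0,0]},{"hand":1.5,"travel":[0,0,0.01],"twist":[0,0,0]},{"hand":1.5,"travel":[0,0,0],"twist":[0,0,0]}]'

```text
time: 23.02
position: [0.5453, -0.1795, 0.1135]
tool_rot: [0.237, 0.972, -0.0, 0.0]
ft_force: [-1.2, 0.6, 5.0]
grip_width: 0.0199
grip_force: 57.8
```

move_arm --commands '[{"hand":2.5,"travel":[0,0,0],"twist":[0,0,0]},{"hand":4.5,"travel":[0,0,0],"twist":[0,0,0]},{"hand":5,"travel":[0,0,0],"twist":[0,0,0]},{"hand":5,"travel":[0,0,0],"twist":[0,0,0]},{"hand":5,"travel":[0,0,0],"twist":[0,0,0]}]'

```text
time: 23.43
position: [0.5453, -0.1795, 0.1127]
tool_rot: [0.237, 0.972, 0.0, -0.0]
ft_force: [-0.2, -0.3, 0.8]
grip_width: 0.0436
grip_force: 0.0
```

move_arm --commands '[{"hand":6,"travel":[0,0,-1],"twist":[0,0,0]},{"hand":6,"travel":[0,0,-3],"twist":[0,0,0]},{"hand":6,"travel":[0,0,-2],"twist":[0,0,0]},{"hand":6,"travel":[0,0,0],"twist":[0,0,0]},{"hand":6,"travel":[0,0,0],"twist":[0,0,0]}]'

```text
time: 23.85
position: [0.5462, -0.18, 0.1747]
tool_rot: [0.237, 0.972, -0.001, 0.002]
ft_force: [0.2, -0.0, 0.0]
grip_width: 0.0594
grip_force: 0.0
```

```bash
python3 plan.py 450.3 333 170 62.6
```

```text
t 23.85 p [ 546.2 -180.   174.7] yaw 62.6 tilt [-0.22 -0.01] F [ 0.2 -0.   0. ] w 59.4 q6 -1.61
twist [-0.   0.2  0. ] travel cm [32.12 41.13  0.47]
```

move_arm --commands '[{"hand":6,"travel":[2.14,2.74,0],"twist":[0,0,0]},{"hand":6,"travel":[2.14,2.74,0],"twist":[0,0,0]},{"hand":6,"travel":[2.14,2.74,0],"twist":[0,0,0]},{"hand":6,"travel":[2.14,2.74,0],"twist":[0,0,0]},{"hand":6,"travel":[2.14,2.74,0],"twist":[0,0,0]}]'

```text
time: 24.27
position: [0.5118, -0.0071, 0.1719]
tool_rot: [0.237, 0.971, 0.0, -0.001]
ft_force: [0.4, 0.9, -0.8]
grip_width: 0.0596
grip_force: 0.0
```

move_arm --commands '[{"hand":6,"travel":[2.14,2.74,0],"twist":[0,0,0]},{"hand":6,"travel":[2.14,2.74,0],"twist":[0,0,0]},{"hand":6,"travel":[2.14,2.74,0],"twist":[0,0,0]},{"hand":6,"travel":[2.14,2.74,0],"twist":[0,0,0]},{"hand":6,"travel":[2.14,2.74,0],"twist":[0,0,0]}]'

```text
time: 24.68
position: [0.4799, 0.1637, 0.172]
tool_rot: [0.237, 0.972, -0.0, -0.001]
ft_force: [0.1, -0.0, 0.3]
grip_width: 0.06
grip_force: 0.0
```

move_arm --commands '[{"hand":6,"travel":[2.14,2.74,0],"twist":[0,0,0]},{"hand":6,"travel":[2.14,2.74,0],"twist":[0,0,0]},{"hand":6,"travel":[2.14,2.74,0],"twist":[0,0,0]},{"hand":6,"travel":[2.14,2.74,0],"twist":[0,0,0]},{"hand":6,"travel":[2.14,2.74,0],"twist":[0,0,0]}]'

```text
time: 25.1
position: [0.448, 0.3344, 0.1718]
tool_rot: [0.237, 0.972, -0.001, -0.001]
ft_force: [0.9, -0.9, 0.3]
grip_width: 0.06
grip_force: 0.0
```

move_arm --commands '[{"hand":6,"travel":[0,0,3],"twist":[0,0,0]},{"hand":6,"travel":[0,0,3],"twist":[0,0,0]},{"hand":6,"travel":[0,0,2.5],"twist":[0,0,0]},{"hand":6,"travel":[0,0,1],"twist":[0,0,0]},{"hand":6,"travel":[0,0,0],"twist":[0,0,0]}]'

```text
time: 25.52
position: [0.447, 0.332, 0.0748]
tool_rot: [0.237, 0.972, -0.002, -0.003]
ft_force: [0.1, -0.1, -0.1]
grip_width: 0.06
grip_force: 0.0
```

move_arm --commands '[{"hand":6,"travel":[0,0,0],"twist":[0,0,0]},{"hand":6,"travel":[0,0,0],"twist":[0,0,0]},{"hand":6,"travel":[0,0,0],"twist":[0,0,0]}]'

```text
time: 25.77
position: [0.4506, 0.3334, 0.0794]
tool_rot: [0.237, 0.971, 0.001, 0.001]
ft_force: [-0.6, 0.1, 0.2]
grip_width: 0.0602
grip_force: 0.0
```

```bash
python3 plan.py 450.3 333 16 62.6; python3 - <<'E'
from h import *
t,s=Cam("top"),Cam("side")
for cs in([t],[s]): print(ringfit(cs,(.5656,-.1404),[(.113,.055,1),(.113,.035,-1)]), ringfit(cs,(.5656,-.1404),[(.097,.07,1)]))
print(ringfit([s],(.4742,.379),[(.012,.07,1),(.012,.035,-1)]))
E
```

```text
t 25.77 p [450.6 333.4  79.4] yaw 62.6 tilt [-0.1   0.14] F [-0.6  0.1  0.2] w 60.2 q6 -0.65
twist [ 0.1  0.1 -0. ] travel cm [ 0.01 -0.05  6.34]
(array([ 0.5647, -0.1392]), np.float64(78.2)) (array([ 0.5657, -0.1399]), np.float64(72.0))
(array([ 0.5647, -0.1383]), np.float64(76.7)) (array([ 0.5663, -0.1401]), np.float64(49.3))
(array([0.4739, 0.3798]), np.float64(49.2))
```

Core sits about 1.5 mm off centre, which is fine. Now cheek_a.

move_arm --commands '[{"hand":6,"travel":[0,0,2.2],"twist":[0,0,0]},{"hand":6,"travel":[0,0,1.8],"twist":[0,0,0]},{"hand":6,"travel":[0,0,1],"twist":[0,0,0]},{"hand":6,"travel":[0,0,0.6],"twist":[0,0,0]},{"hand":6,"travel":[0,0,0.2],"twist":[0,0,0]}]'

```text
time: 26.28
position: [0.4493, 0.333, 0.0195]
tool_rot: [0.237, 0.972, -0.0, -0.0]
ft_force: [0.2, 0.1, 0.0]
grip_width: 0.0597
grip_force: 0.0
```

move_arm --commands '[{"hand":6,"travel":[0,0,0],"twist":[0,0,0]},{"hand":6,"travel":[0,0,0],"twist":[0,0,0]},{"hand":6,"travel":[0,0,0],"twist":[0,0,0]},{"hand":6,"travel":[0,0,0],"twist":[0,0,0]}]'

```text
time: 26.62
position: [0.4499, 0.3334, 0.0207]
tool_rot: [0.237, 0.972, 0.0, 0.001]
ft_force: [0.3, 0.9, -0.1]
grip_width: 0.06
grip_force: 0.0
```

```bash
python3 plan.py 450.3 333.1 16 62.6
```

```text
t 26.62 p [449.9 333.4  20.7] yaw 62.6 tilt [-0.05  0.07] F [ 0.3  0.9 -0.1] w 60.0 q6 -0.65
twist [ 0.1  0.1 -0. ] travel cm [-0.05 -0.01  0.47]
```

move_arm --commands '[{"hand":6,"travel":[-0.05,0,0.25],"twist":[0,0,0]},{"hand":6,"travel":[0,0,0.2],"twist":[0,0,0]},{"hand":6,"travel":[0,0,0],"twist":[0,0,0]},{"hand":6,"travel":[0,0,0],"twist":[0,0,0]},{"hand":3,"travel":[0,0,0],"twist":[0,0,0]}]' --force 60

```text
time: 27.03
position: [0.4498, 0.3329, 0.0154]
tool_rot: [0.237, 0.972, -0.0, -0.0]
ft_force: [0.1, -0.9, 0.6]
grip_width: 0.0578
grip_force: 0.0
```

move_arm --commands '[{"hand":3,"travel":[0,0,0],"twist":[0,0,0]},{"hand":3,"travel":[0,0,0],"twist":[0,0,0]},{"hand":3,"travel":[0,0,0],"twist":[0,0,0]},{"hand":3,"travel":[0,0,0],"twist":[0,0,0]},{"hand":3,"travel":[0,0,0],"twist":[0,0,0]}]'

```text
time: 27.45
position: [0.4502, 0.333, 0.0155]
tool_rot: [0.237, 0.972, 0.0, 0.0]
ft_force: [0.8, 0.0, -0.1]
grip_width: 0.0332
grip_force: 57.9
```

```bash
python3 plan.py
```

```text
t 27.45 p [450.2 333.   15.5] yaw 62.6 tilt [-0.02  0.04] F [ 0.8  0.  -0.1] w 33.2 q6 -0.65
```

move_arm --commands '[{"hand":3,"travel":[0,0,-0.5],"twist":[0,0,0]},{"hand":3,"travel":[0,0,-1.5],"twist":[0,0,0]},{"hand":3,"travel":[0,0,-3],"twist":[0,0,0]},{"hand":3,"travel":[0,0,-4],"twist":[0,0,0]},{"hand":3,"travel":[0,0,-4],"twist":[0,0,0]}]'

```text
time: 27.87
position: [0.4478, 0.3318, 0.1453]
tool_rot: [0.237, 0.972, -0.002, -0.002]
ft_force: [1.0, 0.3, -2.8]
grip_width: 0.0333
grip_force: 57.8
```

move_arm --commands '[{"hand":3,"travel":[0,0,-2.5],"twist":[0,0,0]},{"hand":3,"travel":[0,0,-1],"twist":[0,0,0]},{"hand":3,"travel":[-1,-1.3,0],"twist":[0,0,0]},{"hand":3,"travel":[-2.13,-2.79,0],"twist":[0,0,0]},{"hand":3,"travel":[-2.13,-2.79,0],"twist":[0,0,0]}]'

```text
time: 28.28
position: [0.4633, 0.2471, 0.1794]
tool_rot: [0.235, 0.972, -0.001, -0.001]
ft_force: [0.5, -0.7, -4.6]
grip_width: 0.0335
grip_force: 57.9
```

move_arm --commands '[{"hand":3,"travel":[-2.13,-2.79,0],"twist":[0,0,0]},{"hand":3,"travel":[-2.13,-2.79,0],"twist":[0,0,0]},{"hand":3,"travel":[-2.13,-2.79,0],"twist":[0,0,0]},{"hand":3,"travel":[-2.13,-2.79,0],"twist":[0,0,0]},{"hand":3,"travel":[-2.13,-2.79,0],"twist":[0,0,0]}]'

```text
time: 28.7
position: [0.4936, 0.0731, 0.179]
tool_rot: [0.237, 0.972, -0.0, -0.002]
ft_force: [0.4, -0.6, -3.4]
grip_width: 0.0335
grip_force: 57.9
```

move_arm --commands '[{"hand":3,"travel":[-2.13,-2.79,0],"twist":[0,0,0]},{"hand":3,"travel":[-2.13,-2.79,0],"twist":[0,0,0]},{"hand":3,"travel":[-2.13,-2.79,0],"twist":[0,0,0]},{"hand":3,"travel":[-2.13,-2.79,0],"twist":[0,0,0]},{"hand":3,"travel":[-2.13,-2.79,0],"twist":[0,0,0]}]'

```text
time: 29.12
position: [0.5241, -0.0994, 0.1788]
tool_rot: [0.237, 0.972, 0.0, -0.002]
ft_force: [0.8, 0.1, -4.5]
grip_width: 0.0333
grip_force: 57.8
```

move_arm --commands '[{"hand":3,"travel":[-2.13,-2.79,0],"twist":[0,0,0]},{"hand":3,"travel":[-2.13,-2.79,0],"twist":[0,0,0]},{"hand":3,"travel":[-1.15,-1.5,0],"twist":[0,0,0]},{"hand":3,"travel":[0,0,0],"twist":[0,0,0]},{"hand":3,"travel":[0,0,0],"twist":[0,0,0]}]'

```text
time: 29.53
position: [0.5398, -0.1866, 0.1787]
tool_rot: [0.238, 0.971, 0.001, -0.002]
ft_force: [-0.6, 0.3, -5.0]
grip_width: 0.0336
grip_force: 57.8
```

move_arm --commands '[{"hand":3,"travel":[0,0,0],"twist":[0,0,0]},{"hand":3,"travel":[0,0,0],"twist":[0,0,0]},{"hand":3,"travel":[0,0,0],"twist":[0,0,0]}]'

```text
time: 29.78
position: [0.5404, -0.1843, 0.18]
tool_rot: [0.236, 0.972, 0.0, -0.001]
ft_force: [-0.5, 0.1, -3.4]
grip_width: 0.0338
grip_force: 57.8
```

```bash
python3 plan.py 541.8 -186.1 129.5 62.6;  python3 - <<'E'
from h import *
s=Cam("side")
o=robot.get_obs()["position"]
zt=o[2]-.0155+.012
x,f=ringfit([s],(o[0]+.0239,o[1]+.046),[(zt,.07,1),(zt,.035,-1)]); print((x-o[:2])*1000,f)
E
```

```text
t 29.78 p [ 540.4 -184.3  180. ] yaw 62.7 tilt [0.11 0.01] F [-0.5  0.1 -3.4] w 33.8 q6 -1.62
twist [ 0.  -0.1  0.1] travel cm [-0.21 -0.09  5.05]
[22.53964774 47.98145011] 18.2
```

move_arm --commands '[{"hand":3,"travel":[-0.1,-0.05,1.5],"twist":[0,0,0]},{"hand":3,"travel":[0,0,1.5],"twist":[0,0,0]},{"hand":3,"travel":[0,0,1],"twist":[0,0,0]},{"hand":3,"travel":[0,0,0.5],"twist":[0,0,0]},{"hand":3,"travel":[0,0,0.2],"twist":[0,0,0]}]'

```text
time: 30.25
position: [0.5412, -0.186, 0.1325]
tool_rot: [0.237, 0.972, 0.0, -0.001]
ft_force: [-0.9, 0.4, -4.5]
grip_width: 0.0333
grip_force: 57.8
```

move_arm --commands '[{"hand":3,"travel":[0,0,0],"twist":[0,0,0]},{"hand":3,"travel":[0,0,0],"twist":[0,0,0]},{"hand":3,"travel":[0,0,0],"twist":[0,0,0]},{"hand":3,"travel":[0,0,0],"twist":[0,0,0]},{"hand":3,"travel":[0,0,0],"twist":[0,0,0]}]'

```text
time: 30.67
position: [0.542, -0.187, 0.134]
tool_rot: [0.237, 0.972, -0.0, 0.001]
ft_force: [-0.1, -0.1, -4.2]
grip_width: 0.0339
grip_force: 57.8
```

```bash
python3 plan.py 541.8 -186.1 129.5 62.6
```

```text
t 30.67 p [ 542. -187.  134.] yaw 62.6 tilt [-0.07 -0.  ] F [-0.1 -0.1 -4.2] w 33.9 q6 -1.62
twist [-0.   0.1 -0. ] travel cm [0.06 0.06 0.45]
```

move_arm --commands '[{"hand":3,"travel":[0.05,0.05,0.15],"twist":[0,0,0]},{"hand":3,"travel":[0,0,0.1],"twist":[0,0,0]},{"hand":3,"travel":[0,0,0.07],"twist":[0,0,0]},{"hand":3,"travel":[0,0,0.05],"twist":[0,0,0]},{"hand":3,"travel":[0,0,0],"twist":[0,0,0]}]'

```text
time: 31.08
position: [0.5414, -0.1861, 0.1296]
tool_rot: [0.237, 0.972, 0.0, -0.0]
ft_force: [-0.2, -0.7, -3.7]
grip_width: 0.0336
grip_force: 57.8
```

move_arm --commands '[{"hand":3,"travel":[0,0,0.03],"twist":[0,0,0]},{"hand":3,"travel":[0,0,0.03],"twist":[0,0,0]},{"hand":3,"travel":[0,0,0],"twist":[0,0,0]}]'

```text
time: 31.33
position: [0.5415, -0.1861, 0.1291]
tool_rot: [0.237, 0.972, 0.0, -0.0]
ft_force: [0.1, 0.4, -3.8]
grip_width: 0.0339
grip_force: 57.8
```

```bash
python3 plan.py 541.8 -186.1 128.5 62.6
```

```text
t 31.33 p [ 541.5 -186.1  129.1] yaw 62.6 tilt [0.01 0.  ] F [ 0.1  0.4 -3.8] w 33.9 q6 -1.62
twist [ 0. -0. -0.] travel cm [-0.03  0.01  0.06]
```

move_arm --commands '[{"hand":3,"travel":[0,0,0.03],"twist":[0,0,0]},{"hand":3,"travel":[0,0,0.03],"twist":[0,0,0]},{"hand":3,"travel":[0,0,0],"twist":[0,0,0]}]'

```text
time: 31.58
position: [0.5416, -0.1861, 0.1286]
tool_rot: [0.237, 0.972, -0.0, 0.0]
ft_force: [0.2, -0.4, -3.4]
grip_width: 0.0334
grip_force: 57.8
```

move_arm --commands '[{"hand":3,"travel":[0,0,0.02],"twist":[0,0,0]},{"hand":3,"travel":[0,0,0.02],"twist":[0,0,0]},{"hand":3,"travel":[0,0,0],"twist":[0,0,0]}]'

```text
time: 31.83
position: [0.5416, -0.1861, 0.1285]
tool_rot: [0.237, 0.972, -0.0, 0.0]
ft_force: [-0.3, -0.3, -0.1]
grip_width: 0.0336
grip_force: 57.8
```

Contact. Press a hair more, release, rise and check.

move_arm --commands '[{"hand":3,"travel":[0,0,0.02],"twist":[0,0,0]},{"hand":3,"travel":[0,0,0],"twist":[0,0,0]},{"hand":3.8,"travel":[0,0,0],"twist":[0,0,0]},{"hand":5.5,"travel":[0,0,0],"twist":[0,0,0]},{"hand":6,"travel":[0,0,0],"twist":[0,0,0]}]'

```text
time: 32.25
position: [0.5421, -0.1863, 0.1281]
tool_rot: [0.237, 0.972, -0.0, 0.001]
ft_force: [-0.2, 0.3, 0.7]
grip_width: 0.0447
grip_force: 0.0
```

move_arm --commands '[{"hand":6,"travel":[0,0,0],"twist":[0,0,0]},{"hand":6,"travel":[0,0,-1],"twist":[0,0,0]},{"hand":6,"travel":[0,0,-2],"twist":[0,0,0]},{"hand":6,"travel":[0,0,-3],"twist":[0,0,0]},{"hand":6,"travel":[0,0,-2],"twist":[0,0,0]}]'

```text
time: 32.67
position: [0.5422, -0.1864, 0.2104]
tool_rot: [0.237, 0.972, -0.0, 0.001]
ft_force: [0.1, -1.4, -0.2]
grip_width: 0.0598
grip_force: 0.0
```

move_arm --commands '[{"hand":6,"travel":[2,2.7,0],"twist":[0,0,0]},{"hand":6,"travel":[2,2.7,0],"twist":[0,0,0]},{"hand":6,"travel":[2,2.7,0],"twist":[0,0,0]},{"hand":6,"travel":[2,2.7,0],"twist":[0,0,0]},{"hand":6,"travel":[2,2.7,0],"twist":[0,0,0]}]'

```text
time: 33.08
position: [0.5147, -0.0189, 0.2089]
tool_rot: [0.237, 0.971, 0.0, 0.001]
ft_force: [-0.6, -0.4, -0.1]
grip_width: 0.0602
grip_force: 0.0
```

move_arm --commands '[{"hand":6,"travel":[2,2.7,0],"twist":[0,0,0]},{"hand":6,"travel":[2,2.7,0],"twist":[0,0,0]},{"hand":6,"travel":[2,2.7,0],"twist":[0,0,0]},{"hand":6,"travel":[2,2.7,0],"twist":[0,0,0]},{"hand":6,"travel":[2,2.7,0],"twist":[0,0,0]}]'

```text
time: 33.5
position: [0.488, 0.1473, 0.2088]
tool_rot: [0.237, 0.972, 0.0, 0.001]
ft_force: [0.6, 0.7, -0.4]
grip_width: 0.0597
grip_force: 0.0
```

move_arm --commands '[{"hand":6,"travel":[2,2.7,0],"twist":[0,0,0]},{"hand":6,"travel":[2,2.7,0],"twist":[0,0,0]},{"hand":6,"travel":[1.5,2,0],"twist":[0,0,0]},{"hand":6,"travel":[0,0,0],"twist":[0,0,0]},{"hand":6,"travel":[0,0,0],"twist":[0,0,0]}]'

```text
time: 33.92
position: [0.4732, 0.2379, 0.2086]
tool_rot: [0.235, 0.972, 0.0, 0.001]
ft_force: [-0.2, -1.2, -0.6]
grip_width: 0.06
grip_force: 0.0
```

```bash
python3 plan.py;  python3 - <<'E'
from h import *
t,s=Cam("top"),Cam("side")
for cs in([t],[s]): print(ringfit(cs,(.5656,-.1404),[(.125,.07,1),(.125,.035,-1)]),ringfit(cs,(.5656,-.1404),[(.085,.09,0)]))
L=[cv2.resize(s.im[120:290,260:430],(400,400),interpolation=cv2.INTER_CUBIC), cv2.resize(t.im[140:270,210:410],(400,260),interpolation=cv2.INTER_CUBIC)]
L[1]=cv2.copyMakeBorder(L[1],0,140,0,0,cv2.BORDER_CONSTANT)
cv2.imwrite("pics/final.png",np.hstack(L))
E
```

```text
t 33.92 p [473.2 237.9 208.6] yaw 62.8 tilt [-0.05  0.03] F [-0.2 -1.2 -0.6] w 60.0 q6 -0.84
(array([ 0.5637, -0.1397]), np.float64(109.4)) (array([ 0.5662, -0.1415]), np.float64(11.9))
(array([ 0.5645, -0.1391]), np.float64(78.6)) (array([ 0.5658, -0.1398]), np.float64(9.8))
```

View pics/final.png

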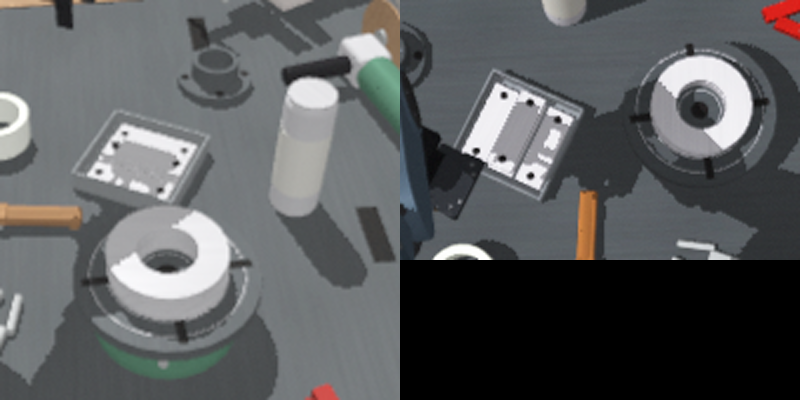

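The final picture shows the finished stack centred on the face at (165,255) in the side crop, the top cheek within about 2 mm of centre, and the coupon inside the tray walls at (140,158). The bystanders have not moved.

```bash
python3 -c "
from rig import robot
print(robot.hand_in())"
```

```text
the job is handed in; nothing more can be done
None
```

The pulley blank is laid up on the turntable (cheek, core, cheek), with each ring measured within about 2 mm of the face centre. The coupon is in the tray; I released it at the right height and it looks flat in the pictures. I handed the job in at about 34 s; no verdict came back.

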